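One seed cup off the stack

TASK

Take only the top cup from the nested stack of three orange seed cups and set it down gently, upright, on the round cork pad in the feeder tray, with its whole foot on the cork. Leave the other two orange cups nested and standing where they are, and leave the stack of blue cups alone.

Things in the scene. Friction and masses are not known exactly. Their poses are not given: they have to be found in the camera images.
- orange_top_center (a point): Orange plastic seed cup, rim edged white, top of three nested, 60 g, 52 mm tall: straight hollow collar (outside diameter 54, wall 3, height 30, 27 deep) over a solid foot (diameter 42 to 45, height 22). Point: on its axis, 26 mm above the foot, 26 below the rim; z up its axis. The next cup's rim is 4 mm below this point. Grip with the fingertips 15 to 25 mm below the top rim.
- orange_next_center (a point): The next (middle) orange cup, identical, 30 mm lower in the stack; it stays, on the bottom cup. Its collar is as wide as the top cup's, so fingers reaching over 30 mm below the top rim grip it too; the top cup's foot sits loosely in it with 1.5 mm play, collar resting on its rim. Point: on its axis, 26 mm above its foot; z up its axis.
- blue_top_center (a point): A bystander: the upper of two nested blue cups of the same shape, which stand elsewhere on the table, to be left alone. The point is on its axis, half-way up; z is its axis, pointing up.
- pad (a point): Centre of the upper face of the flat round cork pad, 80 mm in diameter, in the middle of the square plywood feeder tray (130 mm square, fixed to the table, its wooden rim 14 mm high). The point is 11 mm above the table; z points up, x and y along the tray's sides.
There are look-alikes about, which are no part of the job. Leave any red or turquoise look-alike of the part that bears pad alone.

How it is judged:
By the outcome, as a careful person would: the job done as asked, in the order asked, and still so for the second after the job is handed in, with the robot touching nothing.
It also fails if it takes over 40 s, if anything falls off the work surface, if the arm or the gripper's body presses on something with over 40 N, if the wrist force passes 120 N, or if a joint passes its speed limit or range.

ROBOT

A 6-joint arm with a two-finger parallel gripper is mounted at the origin on the work surface. World frame = base frame: x ahead of the robot, y to its left, z up, the work surface at z = 0. Lengths are in m, angles in rad, forces in N, time in s.
With the tool pointing down it reaches from about 0.3 to 0.775 m from the base axis. Payload 14.6 kg.
Tool frame: the origin (TCP) lies at the very end of the fingers, on their centre line; the grasp point (between the pads) lies behind it (r.grip_depth is the x of the grasp point in the tool frame, in m); x points along the fingers, y is the direction in which the jaws open and shut, and the axes are right-handed (so a half turn about x gives the same grasp; the last joint's range is limited). The gripper opens to 94 mm and grips with 3 to 60 N. Pads are 16 mm wide; open, the fingers measure 119 mm over their backs; the gripper's body (75 mm by 177 mm) begins 78 mm behind the grasp point.
Start: joints at [1.034, 0.3, 1.521, -0, 1.321, -0.067], TCP at [0.249, 0.49, 0.205] pointing down, gripper open.
Joint ranges: [-3.03, 3.03], [-0.79, 2.21], [0.23, 2.52], [-1.04, 4.18], [0, 3.07], [-2.55, 2.55]. Speed limits (rad/s): [2.22, 2.22, 2.57, 3.14, 3.14, 3.14].

INTERFACE

Orientations are given as [roll, pitch, yaw] about the fixed x, y, z axes, in that order (R = Rz(yaw) Ry(pitch) Rx(roll)).
In Python, from bench import r gives the robot as it stands.
- The arm moves only by the tool carry_out, never from a script. Its argument "increments" is a list of rows, each an object with "dr": the turn, a rotation vector about the tool's x, y, z in rad, a list of three; "linear": the shift along the tool's x, y, z in m, a list of three; "hand": the gripper command: -1 is fully open, 1 is shut, values between are in proportion. In form: [{"dr": [ax, ay, az], "linear": [x, y, z], "hand": hand}, ...]. A call has 1 to 12 rows; each row shifts and turns the pose as measured when the row begins, along the tool's axes as they then stand; what a row does not reach is not made up. A row lasts 1/8 s, in which the tool goes at most 62.5 mm and 10.7 degrees, less where a joint would pass 70% of its speed; a pose out of reach is approached as far as the arm can. A call is refused whole if a number of a shift passes 0.0625 or a number of a turn 0.188, either way. A call with a gripper value outside its range is refused whole. The fingers move at their own pace and stop on an object; "grip_force" is the grip in N (left out, the last holds). Time passes only in rows, so rows that do not move let the fingers close. It gives the time, the measured TCP pose, the force and the opening at its end, in the units of the state.
- r.state(): the state, without advancing time (a new reading comes with each control period).
- r.camera(name): name is "side" or "top"; returns a dict with "frame" (480x640x3 uint8, red, green, blue), "fov_y" (degrees; the focal length in pixels is half the picture's height over the tangent of half this angle, whatever the lens; pixels are square), "cx", "cy" (the principal point, pixels), "xyz" and "rotation" of the camera in the world. Camera axes: x right, y down, z forward; pixel columns grow to the right and rows downward; lengths in m; the calibration is good to about 2 mm. A picture is of the moment at which its call begins. There is no depth.
- r.job_done(): hands the job in, once; it reports no verdict.
Trained networks look in the newest picture that a camera, given by its name, has taken for a name from the list of things; names that differ only in an ending like _2 or _b are one class to them, and where a whole thing is asked for, a point or a joint stands for the part that bears it (a point fixed in the world has none). Each returns a list of dicts, best first, with "conf" (0 to 1); they miss things now and then, are a little off and sometimes report something else, mostly with a low value. They report only what shows in the picture. A call takes as long as a camera call. They do not tell look-alikes from the thing itself.
- r.spot_in(camera, label): "at" ([x, y, z] in m, in world coordinates, good to about 4 mm: the middle of the surface that is visible of it).
- r.masks_of(camera, label): "mask" (480x640 bool, what is visible of it).
- r.pinpoint(camera, label): "at" ([x, y, z] in m, in world coordinates, good to about 4 mm: a listed point, or the origin of a listed thing).
The state is a dict: "t": time; "joints": joint angles; "dq": joint speeds; "joint_efforts": joint torques, N m; "eef_pos": TCP position; "eef_rot": TCP orientation; "wrist_force": force on the tool from outside, world axes, zero at the start; "moment": the same for the moment, N m; "grip_width": opening from 0.0 (shut) to 1.0 (fully open).
Only numpy, scipy, OpenCV 4.12 (cv2) and the standard library are available. Lean on these libraries where they do the work, as an engineer would, in place of code of your own. Each camera call takes 0.05 s, during which the arm holds its last target. There are 200 camera calls.

## Working session

There is one attempt and no reset: what is moved stays moved. The work goes in short steps, Python scripts to look and compute and a tool call to move; the robot and the scene stay as the last step left them, time stands still between calls to the robot, and variables do not carry over. Pictures are saved under pics/ and viewed, about 8 in all and at most 12, crops included, and the job is handed in when it is done.

Besides the shell and the picture viewer there is one more tool, called after ">>>" as name(argument=value, ...) on one line, values as JSON. carry_out: Moves the arm, as the interface text tells. Its arguments: {"type":"object","properties":{"increments":{"type":"array"},"grip_force":{"type":"number"}},"required":["increments"]}

```bash
ls; mkdir -p pics
python3 - <<'E'
from bench import r
import cv2,numpy as np
for c in ("side","top"):
    k=r.camera(c); cv2.imwrite(f"pics/{c}1.png",k["frame"][:,:,::-1])
    print(c,k["fov_y"],k["cx"],k["cy"],k["xyz"],np.round(k["rotation"],3).tolist())
    for l in ("orange_top_center","orange_next_center","blue_top_center","pad"):
        print(l,[(np.round(d["at"],3).tolist(),round(d["conf"],2)) for d in r.pinpoint(c,l)])
print(r.state(),r.grip_depth)
E
```

```text
pics
side 49.09511224396345 310.33324720768167 238.31416122988932 [ 0.01007572 -0.46261499  0.58820187] [-2.228, 0.007, -0.784]
orange_top_center [([0.491, 0.252, 0.083], 0.85)]
orange_next_center [([0.49, 0.251, 0.085], 0.63)]
blue_top_center [([0.565, -0.256, 0.052], 0.71)]
pad [([0.33, -0.202, 0.012], 0.85), ([0.55, -0.023, 0.012], 0.6)]
top 51.04030102126241 317.67349683465176 233.98307977010086 [ 0.41374707 -0.01139134  0.9509577 ] [-3.076, 0.006, -1.561]
orange_top_center [([0.491, 0.25, 0.084], 0.77)]
orange_next_center [([0.493, 0.251, 0.06], 0.61)]
blue_top_center [([0.564, -0.262, 0.061], 0.76)]
pad [([0.558, -0.027, 0.012], 0.9), ([0.328, -0.211, 0.011], 0.88), ([0.314, 0.163, 0.011], 0.77)]
{'t': 0.5, 'joints': array([ 1.03439888e+00,  2.99912991e-01,  1.52104322e+00,  2.34953128e-05,
        1.32069115e+00, -6.66205260e-02]), 'dq': array([-8.65558421e-04, -1.09804247e-03,  3.34616749e-05, -7.74897635e-05,
        5.17113430e-04,  5.58766382e-04]), 'joint_efforts': array([-8.38577926e-04, -5.31344783e+01, -3.52741241e+01,  7.08350516e-02,
        2.15109723e-02,  1.01795538e-05]), 'eef_pos': array([0.24897225, 0.49039263, 0.20542015]), 'eef_rot': array([-2.03169642,  1.57073707, -2.50147916]), 'wrist_force': array([ 0.03864629, -0.61324047, -0.02997251]), 'moment': array([ 0.0089609 , -0.05018883, -0.00680933]), 'grip_width': 1.0016948541593567} -0.0188
```

View pics/top1.png

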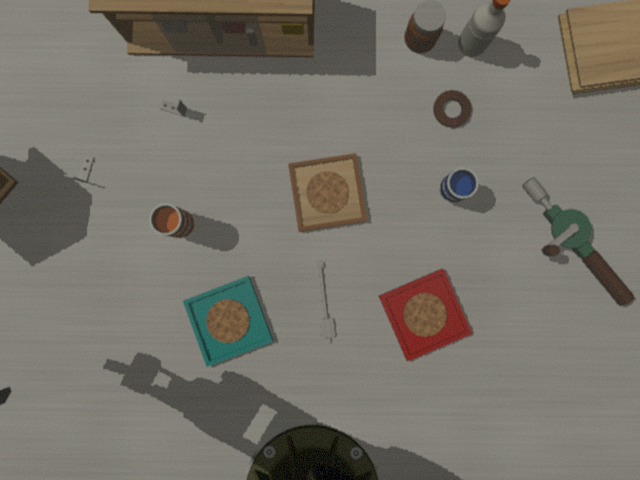

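View pics/side1.png

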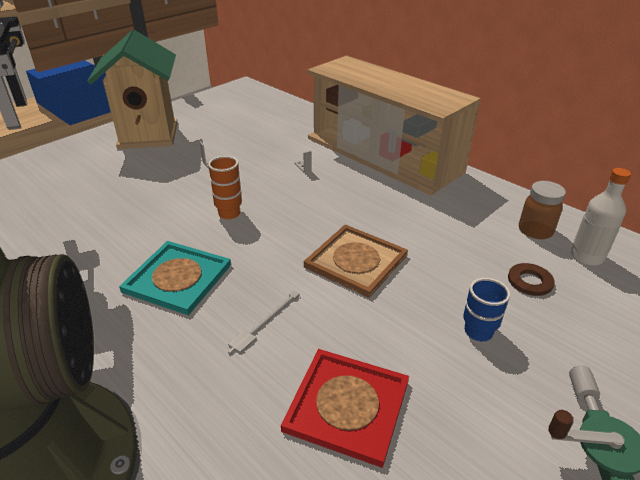

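The top view shows the orange stack at about (172,220), the wooden tray at (328,192) and the blue cups at (460,185). The red tray (425,315) and turquoise tray (228,320) are look-alikes. Next I'll refine the rim and cork positions.

```bash
cat > h.py <<'E'
from bench import r
import cv2,numpy as np
from scipy.spatial.transform import Rotation as R
def cam(c):
    k=r.camera(c); f=240/np.tan(np.radians(k["fov_y"])/2)
    M=np.asarray(k["rotation"]); M=R.from_euler("xyz",M).as_matrix() if M.shape==(3,) else M
    return k,f,M
def onplane(C,uv,z):
    k,f,M=C; d=M@np.array([(uv[0]-k["cx"])/f,(uv[1]-k["cy"])/f,1]); p=np.asarray(k["xyz"])
    return p+d*(z-p[2])/d[2]
def proj(C,P):
    k,f,M=C; q=(np.atleast_2d(P)-k["xyz"])@M; return q[:,:2]/q[:,2:]*f+[k["cx"],k["cy"]]
def circ(p,z,rad):
    a=np.linspace(0,2*np.pi,60); return np.c_[p[0]+rad*np.cos(a),p[1]+rad*np.sin(a),0*a+z]
E
cat > m.py <<'E'
from h import *
import sys
tiles=[]
for c in ("top","side"):
    C=cam(c); fr=C[0]["frame"]; hsv=cv2.cvtColor(fr,cv2.COLOR_RGB2HSV)
    # cork: textured brown inside wooden tray, use network pad only for seed
    for l in ("pad","orange_top_center"):
        for d in r.masks_of(c,l):
            m=d["mask"]; v,u=np.nonzero(m); print(c,l,round(d["conf"],2),m.sum(),"bbox",u.min(),u.max(),v.min(),v.max(),"ctr@z",np.round(onplane(C,(u.mean(),v.mean()),.012 if l=="pad" else .112),4))
    big=cv2.resize(fr,None,fx=6,fy=6,interpolation=cv2.INTER_CUBIC)[:,:,::-1].copy()
    for p,z,rad in (((.491,.251),.112,.027),((.556,-.026),.011,.04)):
        q=proj(C,circ(p,z,rad)); cv2.polylines(big,[np.int32((q+.5)*6)],True,(0,255,0),1)
        ctr=q.mean(0); print(c,p,"px",ctr)
        x,y=np.int32(ctr*6); tiles.append(cv2.copyMakeBorder(big,300,300,300,300,cv2.BORDER_CONSTANT)[y+300-150:y+300+150,x+300-200:x+300+200])
cv2.imwrite("pics/crop1.png",np.vstack([np.hstack(tiles[:2]),np.hstack(tiles[2:])]))
E
python3 m.py
```

```text
top pad 0.62 5025 bbox 183 272 276 365 ctr@z [0.3137 0.1615 0.012 ]
top pad 0.6 4749 bbox 288 365 153 230 ctr@z [ 0.5554 -0.0215  0.012 ]
top pad 0.6 5102 bbox 379 471 268 359 ctr@z [ 0.3287 -0.2041  0.012 ]
top orange_top_center 0.67 905 bbox 149 184 203 235 ctr@z [0.4917 0.2488 0.112 ]
top (0.491, 0.251) px [165.01343188 218.96144959]
top (0.556, -0.026) px [329.31898611 190.91448009]
side pad 0.95 4349 bbox 304 407 225 297 ctr@z [ 0.5463 -0.0291  0.012 ]
side pad 0.68 9655 bbox 281 408 349 466 ctr@z [ 0.3198 -0.2114  0.012 ]
side pad 0.67 4813 bbox 119 230 241 315 ctr@z [0.3057 0.1524 0.012 ]
side orange_top_center 0.63 739 bbox 208 238 156 183 ctr@z [0.4764 0.2304 0.112 ]
side (0.491, 0.251) px [223.16307786 162.55901201]
side (0.556, -0.026) px [358.72026374 257.04697691]
```

View pics/crop1.png

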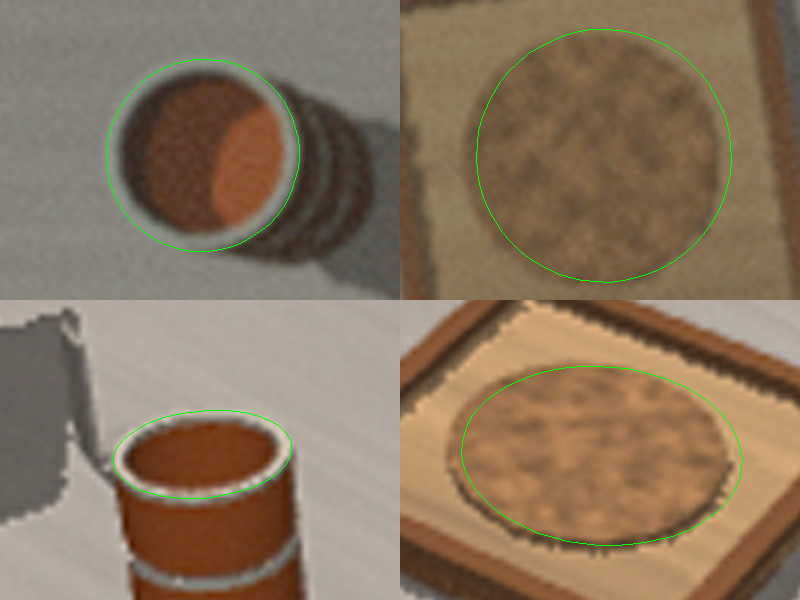

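The overlay puts the rim at about (0.4915, 0.2505) and the cork at about (0.555, -0.0225). Next I'll write a helper that turns world targets into tool-frame shifts.

```bash
cat > go.py <<'E'
from h import *
import sys
s=r.state(); T=R.from_euler("xyz",s["eef_rot"]); t=np.array([float(a) for a in sys.argv[1:4]])
print("tool axes (cols)\n",np.round(T.as_matrix(),3)); print("t",s["t"],"pos",np.round(s["eef_pos"],4),"grip",round(s["grip_width"],3),"F",np.round(s["wrist_force"],1))
d=T.inv().apply(t-s["eef_pos"]); print("tool shift mm",np.round(d*1000,1))
E
python3 go.py .4915 .2505 .2
```

```text
tool axes (cols)
 [[ 0.     0.453  0.892]
 [-0.     0.892 -0.453]
 [-1.    -0.     0.   ]]
t 0.8 pos [0.249  0.4904 0.2054] grip 1.001 F [ 0.5  0.3 -0.9]
tool shift mm [   5.4 -104.1  324.8]
```

>>> carry_out(increments=[{"dr":[0,0,0],"linear":[0,-0.0105,0.032],"hand":-1},{"dr":[0,0,0],"linear":[0,-0.0105,0.032],"hand":-1},{"dr":[0,0,0],"linear":[0,-0.0105,0.032],"hand":-1},{"dr":[0,0,0],"linear":[0,-0.0105,0.032],"hand":-1},{"dr":[0,0,0],"linear":[0,-0.0105,0.032],"hand":-1},{"dr":[0,0,0],"linear":[0,-0.0105,0.032],"hand":-1},{"dr":[0,0,0],"linear":[0,-0.0105,0.032],"hand":-1},{"dr":[0,0,0],"linear":[0,-0.0105,0.032],"hand":-1},{"dr":[0,0,0],"linear":[0,-0.0105,0.032],"hand":-1},{"dr":[0,0,0],"linear":[0,-0.0105,0.032],"hand":-1},{"dr":[0,0,0],"linear":[0,0,0],"hand":-1}], grip_force=8)

```text
t: 2.17
eef_pos: [0.4941, 0.2445, 0.2056]
eef_rot: [1.189, 1.57, 0.72]
wrist_force: [-0.8, 0.9, -0.2]
grip_width: 0.998
```

```bash
python3 go.py .4915 .2505 .13
```

```text
tool axes (cols)
 [[ 0.001  0.452  0.892]
 [ 0.001  0.892 -0.452]
 [-1.     0.001  0.   ]]
t 2.175 pos [0.4941 0.2445 0.2056] grip 0.998 F [-0.8  0.9 -0.2]
tool shift mm [75.6  4.2 -5.1]
```

>>> carry_out(increments=[{"dr":[0,0,0],"linear":[0.025,0.002,-0.0025],"hand":-1},{"dr":[0,0,0],"linear":[0.025,0.002,-0.0025],"hand":-1},{"dr":[0,0,0],"linear":[0.025,0,0],"hand":-1},{"dr":[0,0,0],"linear":[0,0,0],"hand":-1}])

```text
t: 2.68
eef_pos: [0.49, 0.2524, 0.1293]
eef_rot: [1.285, 1.569, 0.818]
wrist_force: [0.5, 0.4, 0.3]
grip_width: 1.001
```

```bash
python3 go.py .4915 .2505 .089
python3 - <<'E'
from h import *
s=r.state(); T=R.from_euler("xyz",s["eef_rot"]).as_matrix()
tl=[]
for c in ("top","side"):
    C=cam(c); big=cv2.resize(C[0]["frame"],None,fx=6,fy=6,interpolation=cv2.INTER_CUBIC)[:,:,::-1].copy()
    for sg in(-1,1): cv2.circle(big,tuple(int(v) for v in (proj(C,s["eef_pos"]+sg*.047*T[:,1])[0]+.5)*6),3,(0,0,255),-1)
    cv2.polylines(big,[np.int32((proj(C,circ((.4915,.2505),.112,.027))+.5)*6)],True,(0,255,0),1)
    x,y=np.int32(proj(C,[.4915,.2505,.12])[0]*6); tl.append(big[max(y-300,0):y+300,x-200:x+200])
cv2.imwrite("pics/crop2.png",np.hstack(tl))
E
```

```text
tool axes (cols)
 [[ 0.001  0.451  0.893]
 [ 0.001  0.893 -0.451]
 [-1.     0.002  0.001]]
t 2.675 pos [0.49   0.2524 0.1293] grip 1.001 F [0.5 0.4 0.3]
tool shift mm [40.3 -1.1  2.2]
```

View pics/crop2.png

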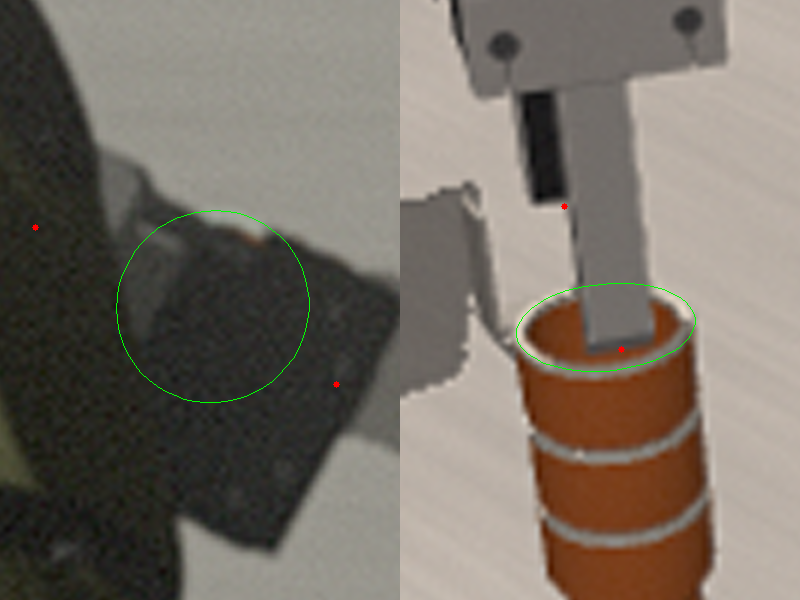

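The side view shows the fingers straddling the rim, with the kinematics (red dots) and the rim estimate both in agreement. I'll correct sideways and go down in small steps.

>>> carry_out(increments=[{"dr":[0,0,0],"linear":[0.01,-0.001,0.002],"hand":-1},{"dr":[0,0,0],"linear":[0.015,0,0],"hand":-1},{"dr":[0,0,0],"linear":[0.012,0,0],"hand":-1},{"dr":[0,0,0],"linear":[0,0,0],"hand":-1}])

```text
t: 3.28
eef_pos: [0.4932, 0.2513, 0.0936]
eef_rot: [0.977, 1.563, 0.51]
wrist_force: [0.3, -0.7, 0.8]
grip_width: 1.0
```

```bash
python3 go.py .4915 .2505 .089
```

```text
tool axes (cols)
 [[ 0.007  0.451  0.893]
 [ 0.004  0.893 -0.451]
 [-1.     0.007  0.004]]
t 3.275 pos [0.4932 0.2513 0.0936] grip 1.0 F [ 0.3 -0.7  0.8]
tool shift mm [ 4.6 -1.5 -1.2]
```

>>> carry_out(increments=[{"dr":[0,0.004,-0.007],"linear":[0.0045,-0.0015,-0.001],"hand":-1},{"dr":[0,0,0],"linear":[0,0,0],"hand":-0.28},{"dr":[0,0,0],"linear":[0,0,0],"hand":-0.28},{"dr":[0,0,0],"linear":[0,0,0],"hand":-0.28}])

```text
t: 3.78
eef_pos: [0.492, 0.2506, 0.0895]
eef_rot: [-0.038, 1.57, -0.506]
wrist_force: [0.5, -0.3, -0.7]
grip_width: 0.715
```

```bash
python3 go.py .4915 .2505 .089;python3 - <<'E'
from h import *
s=r.state(); T=R.from_euler("xyz",s["eef_rot"]).as_matrix()
C=cam("side"); big=cv2.resize(C[0]["frame"],None,fx=6,fy=6,interpolation=cv2.INTER_CUBIC)[:,:,::-1].copy()
x,y=np.int32(proj(C,[.4915,.2505,.09])[0]*6); cv2.imwrite("pics/crop3.png",big[y-250:y+250,x-200:x+200])
E
```

```text
tool axes (cols)
 [[ 0.001  0.451  0.893]
 [-0.     0.893 -0.451]
 [-1.    -0.     0.001]]
t 3.775 pos [0.492  0.2506 0.0895] grip 0.715 F [ 0.5 -0.3 -0.7]
tool shift mm [ 0.5 -0.3 -0.4]
```

View pics/crop3.png

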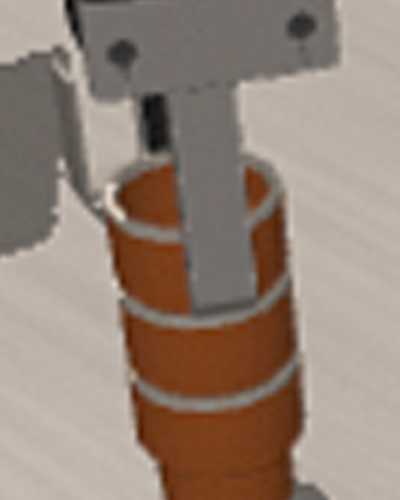

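>>> carry_out(increments=[{"dr":[0,0,0],"linear":[0,0,0],"hand":-0.28},{"dr":[0,0,0],"linear":[0,0,0],"hand":-0.2},{"dr":[0,0,0],"linear":[0,0,0],"hand":-0.15},{"dr":[0,0,0],"linear":[0,0,0],"hand":-0.1},{"dr":[0,0,0],"linear":[0,0,0],"hand":0.1},{"dr":[0,0,0],"linear":[0,0,0],"hand":1},{"dr":[0,0,0],"linear":[0,0,0],"hand":1}], grip_force=8)

```text
t: 4.7
eef_pos: [0.4921, 0.2506, 0.0897]
eef_rot: [0.285, 1.57, -0.183]
wrist_force: [0.4, 0.1, 0.3]
grip_width: 0.58
```

>>> carry_out(increments=[{"dr":[0,0,0],"linear":[0,0,0],"hand":1},{"dr":[0,0,0],"linear":[-0.004,0,0],"hand":1},{"dr":[0,0,0],"linear":[-0.006,0,0],"hand":1},{"dr":[0,0,0],"linear":[-0.008,0,0],"hand":1},{"dr":[0,0,0],"linear":[-0.008,0,0],"hand":1},{"dr":[0,0,0],"linear":[-0.01,0,0],"hand":1},{"dr":[0,0,0],"linear":[0,0,0],"hand":1}], grip_force=10)

```text
t: 5.58
eef_pos: [0.4923, 0.2507, 0.129]
eef_rot: [0.558, 1.569, 0.09]
wrist_force: [-0.1, -0.2, -1.6]
grip_width: 0.58
```

```bash
python3 go.py .555 -.0225 .150;python3 - <<'E'
from h import *
C=cam("side"); big=cv2.resize(C[0]["frame"],None,fx=5,fy=5,interpolation=cv2.INTER_CUBIC)[:,:,::-1].copy()
x,y=np.int32(proj(C,[.4915,.2505,.09])[0]*5); cv2.imwrite("pics/crop4.png",big[y-250:y+250,x-200:x+200])
E
```

```text
tool axes (cols)
 [[ 0.002  0.451  0.893]
 [ 0.     0.893 -0.451]
 [-1.     0.001  0.002]]
t 5.575 pos [0.4923 0.2507 0.129 ] grip 0.58 F [-0.1 -0.2 -1.6]
tool shift mm [ -20.9 -215.6  179.2]
```

View pics/crop4.png

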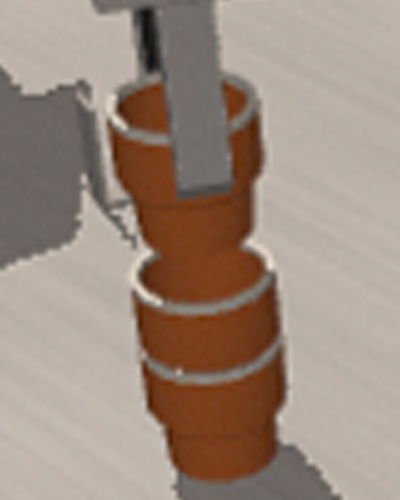

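Only the top cup came up, upright, and the other two still stand nested. Next I'll lift clear and carry it to the cork.

>>> carry_out(increments=[{"dr":[0,0,0],"linear":[-0.015,0,0],"hand":1},{"dr":[0,0,0],"linear":[-0.008,-0.01,0.008],"hand":1},{"dr":[0,0,0],"linear":[0,-0.02,0.017],"hand":1},{"dr":[0,0,0],"linear":[0,-0.026,0.022],"hand":1},{"dr":[0,0,0],"linear":[0,-0.026,0.022],"hand":1},{"dr":[0,0,0],"linear":[0,-0.026,0.022],"hand":1},{"dr":[0,0,0],"linear":[0,-0.026,0.022],"hand":1},{"dr":[0,0,0],"linear":[0,-0.026,0.022],"hand":1},{"dr":[0,0,0],"linear":[0,-0.026,0.022],"hand":1},{"dr":[0,0,0],"linear":[0,-0.02,0.016],"hand":1},{"dr":[0,0,0],"linear":[0,-0.01,0.007],"hand":1},{"dr":[0,0,0],"linear":[0,0,0],"hand":1}])

```text
t: 7.12
eef_pos: [0.5567, -0.0389, 0.1577]
eef_rot: [0.254, 1.567, -0.216]
wrist_force: [0.1, 0.6, -0.6]
grip_width: 0.58
```

```bash
python3 go.py .555 -.0225 .0405
```

```text
tool axes (cols)
 [[ 0.004  0.452  0.892]
 [-0.001  0.892 -0.452]
 [-1.     0.001  0.004]]
t 7.125 pos [ 0.5567 -0.0389  0.1577] grip 0.58 F [ 0.1  0.6 -0.6]
tool shift mm [117.2  13.8  -9.4]
```

>>> carry_out(increments=[{"dr":[0,0.004,-0.001],"linear":[0.015,0.007,-0.005],"hand":1},{"dr":[0,0,0],"linear":[0.025,0.007,-0.0045],"hand":1},{"dr":[0,0,0],"linear":[0.025,0,0],"hand":1},{"dr":[0,0,0],"linear":[0.02,0,0],"hand":1},{"dr":[0,0,0],"linear":[0.01,0,0],"hand":1},{"dr":[0,0,0],"linear":[0,0,0],"hand":1}])

```text
t: 7.88
eef_pos: [0.552, -0.0145, 0.0562]
eef_rot: [-2.994, 1.567, 2.826]
wrist_force: [0.9, 0.0, -1.7]
grip_width: 0.586
```

```bash
python3 go.py .555 -.0225 .0405
python3 - <<'E'
from h import *
C=cam("side"); big=cv2.resize(C[0]["frame"],None,fx=5,fy=5,interpolation=cv2.INTER_CUBIC)[:,:,::-1].copy()
x,y=np.int32(proj(C,[.555,-.0225,.03])[0]*5); cv2.imwrite("pics/crop5.png",big[y-250:y+250,x-300:x+300])
E
```

```text
tool axes (cols)
 [[-0.004  0.447  0.894]
 [ 0.001  0.894 -0.447]
 [-1.    -0.001 -0.004]]
t 7.875 pos [ 0.552  -0.0145  0.0562] grip 0.586 F [ 0.9  0.  -1.7]
tool shift mm [15.7 -5.8  6.3]
```

View pics/crop5.png

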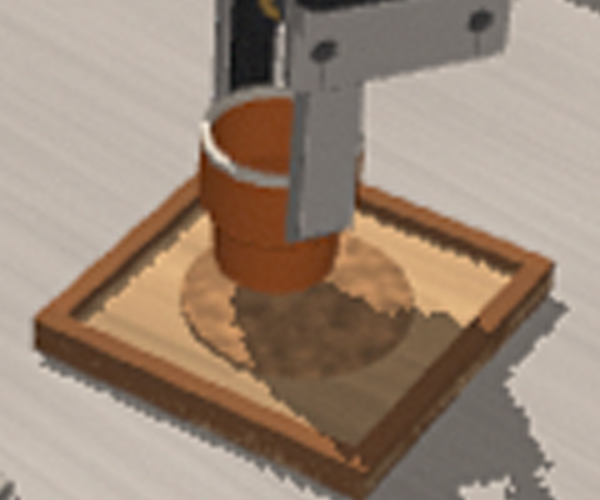

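>>> carry_out(increments=[{"dr":[0,-0.003,0.001],"linear":[0.004,-0.005,0.005],"hand":1},{"dr":[0,0,0],"linear":[0.004,0,0],"hand":1},{"dr":[0,0,0],"linear":[0.002,0,0],"hand":1},{"dr":[0,0,0],"linear":[0,0,0],"hand":1},{"dr":[0,0,0],"linear":[0,0,0],"hand":1}])

```text
t: 8.55
eef_pos: [0.5556, -0.0219, 0.0477]
eef_rot: [0.575, 1.567, 0.111]
wrist_force: [-0.2, 0.1, -0.0]
grip_width: 0.578
```

```bash
python3 go.py .555 -.0225 .0405
```

```text
tool axes (cols)
 [[ 0.003  0.447  0.894]
 [ 0.     0.894 -0.447]
 [-1.     0.002  0.003]]
t 8.55 pos [ 0.5556 -0.0219  0.0477] grip 0.578 F [-0.2  0.1 -0. ]
tool shift mm [ 7.2 -0.8 -0.3]
```

>>> carry_out(increments=[{"dr":[0,0.002,-0.001],"linear":[0.002,0,0],"hand":1},{"dr":[0,0,0],"linear":[0.002,0,0],"hand":1},{"dr":[0,0,0],"linear":[0.001,0,0],"hand":1},{"dr":[0,0,0],"linear":[0.001,0,0],"hand":1},{"dr":[0,0,0],"linear":[0,0,0],"hand":1}])

```text
t: 9.18
eef_pos: [0.5556, -0.0218, 0.0414]
eef_rot: [0.758, 1.57, 0.295]
wrist_force: [-0.3, 0.4, -1.1]
grip_width: 0.579
```

>>> carry_out(increments=[{"dr":[0,0,0],"linear":[0.001,0,0],"hand":1},{"dr":[0,0,0],"linear":[0,0,0],"hand":1}])

```text
t: 9.43
eef_pos: [0.5559, -0.0218, 0.0407]
eef_rot: [0.634, 1.569, 0.17]
wrist_force: [-0.7, -0.3, -0.4]
grip_width: 0.583
```

>>> carry_out(increments=[{"dr":[0,0,0],"linear":[0.001,0,0],"hand":1},{"dr":[0,0,0],"linear":[0,0,0],"hand":1}])

```text
t: 9.68
eef_pos: [0.5562, -0.0218, 0.0408]
eef_rot: [0.517, 1.568, 0.054]
wrist_force: [-0.3, -0.1, -0.5]
grip_width: 0.578
```

>>> carry_out(increments=[{"dr":[0,0,0],"linear":[0.001,0,0],"hand":1},{"dr":[0,0,0],"linear":[0,0,0],"hand":1}])

```text
t: 9.93
eef_pos: [0.5565, -0.0219, 0.0406]
eef_rot: [0.446, 1.567, -0.018]
wrist_force: [0.0, -0.2, -0.3]
grip_width: 0.579
```

Run:
```python
from h import *
C=cam("side");print(r.state()["wrist_force"],r.state()["eef_pos"]); big=cv2.resize(C[0]["frame"],None,fx=6,fy=6,interpolation=cv2.INTER_CUBIC)[:,:,::-1].copy()
x,y=np.int32(proj(C,[.555,-.0225,.03])[0]*6); cv2.imwrite("pics/crop6.png",big[y-250:y+250,x-300:x+300])
```

```text
[-0.84181054 -1.02269392  3.03324828] [ 0.55651135 -0.0219365   0.04058081]
```

View pics/crop6.png

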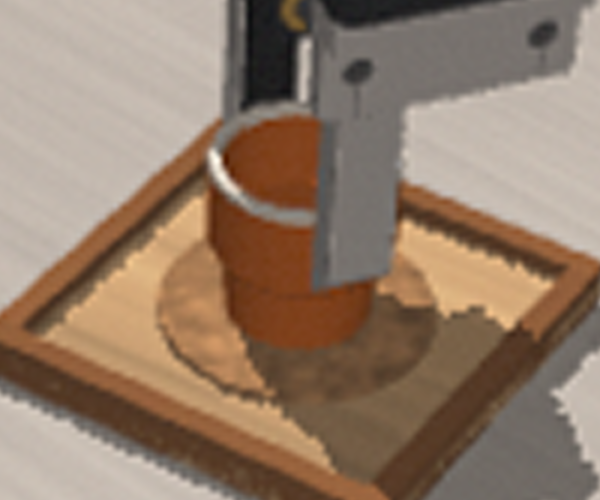

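The foot sits centrally on the cork at the expected height, with light contact. I'll release slowly and retreat upward.

>>> carry_out(increments=[{"dr":[0,0,0],"linear":[0,0,0],"hand":-0.12},{"dr":[0,0,0],"linear":[0,0,0],"hand":-0.2},{"dr":[0,0,0],"linear":[0,0,0],"hand":-0.35},{"dr":[0,0,0],"linear":[0,0,0],"hand":-0.7},{"dr":[0,0,0],"linear":[0,0,0],"hand":-1},{"dr":[0,0,0],"linear":[0,0,0],"hand":-1}])

```text
t: 10.72
eef_pos: [0.5563, -0.0219, 0.0399]
eef_rot: [0.486, 1.568, 0.022]
wrist_force: [-0.6, 0.4, 0.0]
grip_width: 0.955
```

>>> carry_out(increments=[{"dr":[0,0,0],"linear":[-0.01,0,0],"hand":-1},{"dr":[0,0,0],"linear":[-0.02,0,0],"hand":-1},{"dr":[0,0,0],"linear":[-0.03,0,0],"hand":-1},{"dr":[0,0,0],"linear":[-0.03,0,0],"hand":-1},{"dr":[0,0,0],"linear":[-0.03,0,0],"hand":-1},{"dr":[0,0,0],"linear":[-0.02,0,0],"hand":-1},{"dr":[0,0,0],"linear":[0,0,0],"hand":-1},{"dr":[0,0,0],"linear":[0,0,0],"hand":-1}])

```text
t: 11.72
eef_pos: [0.5557, -0.0219, 0.188]
eef_rot: [0.428, 1.566, -0.036]
wrist_force: [-0.1, 0.5, -0.2]
grip_width: 1.001
```

Run:
```python
from h import *
s=r.state(); print(s["t"],s["eef_pos"],s["grip_width"])
C=cam("side"); im=C[0]["frame"][:,:,::-1].copy()
cv2.polylines(im,[np.int32(proj(C,circ((.556,-.022),.063,.027))),],True,(0,255,0),1)
cv2.imwrite("pics/end.png",im[90:390,150:550].repeat(2,0).repeat(2,1))
```

```text
11.725 [ 0.55565448 -0.02188784  0.18804385] 1.001056334019341
```

View pics/end.png

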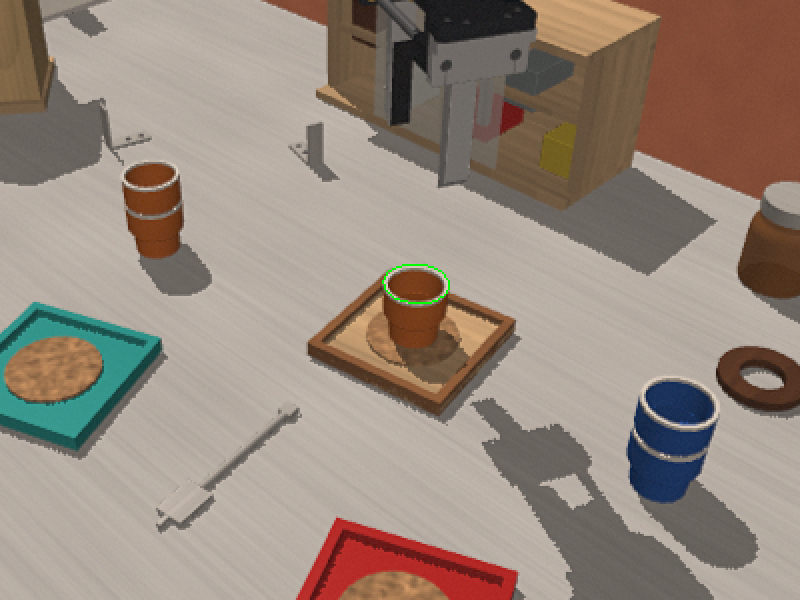

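The last picture shows the cup upright on the cork in the wooden tray, with its rim where expected. The two orange cups still stand nested, the blue stack is untouched and the gripper is clear.

```bash
python3 -c "
from bench import r
print(r.job_done())"
```

```text
the job is handed in; nothing more can be done
None
```

The top orange cup now stands upright on the cork pad in the wooden feeder tray, and I have handed the job in. It took about 12 s of robot time.

I gripped the cup with the fingertips about 22 mm below its rim and lifted it straight out. I lowered it in 1 mm steps until it touched, then opened the fingers slowly and backed off upward.

- **Placed cup:** it is within about 1–2 mm of the measured pad centre, about (0.555, -0.022), so the whole foot is on the cork. Its rim lies where a cup standing on the cork should have it.
- **Other cups:** the two remaining orange cups are still nested and standing where they were. The blue stack and the red and turquoise trays were not touched.
- **Forces:** wrist force readings stayed at about 3 N or less. Touchdown barely showed in the force readings, so I judged it mainly by height: the tool stopped going down at 0.0406 m, against 0.0407 m expected.
- **Disagreements:** the network's pad estimates differed by up to about 1 cm between the cameras, so I used the cork outline in the pictures instead. Some moves also overshot by a few millimetres, and I corrected those before gripping and before placing.

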